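# Pop a lamp driver from the spring dispenser and trap it on the chute

## Task

Two spring dispensers stand on the stores counter and one of them holds a small metal lamp driver. With one fingertip press that dispenser's release pad right down, and with the other finger trap the driver as the spring pops it forward, before it slides off the open end of the chute; do not pinch, lift or carry it. Finish while holding: pad still pressed down, driver out of its pocket and held still on the chute by the other finger; leave the empty dispenser's pad and the carton, jar and tape roll alone.

Things in the scene. Friction and masses are not known exactly. Their poses are not given: they have to be found in the camera images.
- dispenser: Loaded dispenser, fixed: white base 160 (x) x 118 (y, -81 to +37) x 30 mm high, its top a slick chute deck. Origin at counter level, mid-length, on the chute's centre line. Chute along x, open at -x, where the driver pops out. Two guide rails (|y| 25 to 31 mm) stand 12 mm above the deck; behind x = +5 mm they are pocket cheeks, 30 mm high. Back wall at x = 80 mm, 34 mm above the deck.
- release_pad (a point): Centre of the top of the loaded dispenser's release pad, a level aluminium plate 44 (dispenser x) x 26 mm (y), at x = -45, y = -62 mm in the dispenser's frame, beside the chute. The top is 50 mm above the counter when up, 38 mm (8 mm above the deck) when pressed home; the point moves with the pad.
- release_travel (a joint): Travel of that pad, downward: 0 up, 0.012 m pressed home. Spring force about 2 N at the top and 5 N at the bottom, plus up to 2 N drag of the stop tab until the driver pops.
- dispenser_catch (a point): Point on the deck on the chute's centre line, straight across from the pad (x = -45, y = 0 in the dispenser's frame, 62 mm from the pad's centre, 30 mm above the counter), on a thin steel plate 50 mm square. A fingertip here, 3 to 20 mm above the deck, stops the driver after about 35 mm. An open gripper can have one finger over the pad and one here, the rail between them.
- module_center (a point): Centre of the lamp driver, a loose aluminium block 50 (x) x 46 (y) x 30 mm high, thin dark ribs along its top, about 180 g. It starts on the deck in the loaded dispenser's pocket, front against the stop tab, centre at x = +25, y = 0, z = 45 mm in the dispenser's frame.
- module: The same lamp driver; origin at the centre of its underside.
- release: The moving release pad and stop tab of the loaded dispenser; its origin is the dispenser's origin and sinks with the pad.
- empty_dispenser: The other dispenser, of the same shape but empty, its pusher standing out in the chute (plate at x = -40 mm). Leave it alone.
- empty_release (a joint): Travel of the empty dispenser's pad, 0 up to 0.012 m down. Not to be pressed.
- carton: Loose cardboard carton 70 x 55 x 50 mm high, a bystander; origin at the centre of its underside.
- jar: Loose clear jar with a grey cap, 52 mm across, 75 mm high, a bystander; origin at the centre of its underside.
- tape: Loose roll of clear tape lying flat, 76 mm across, 30 mm high, a bystander; origin at the centre of its underside.
- chute_end (a point): Middle of the deck's edge at the chute's open end, x = -80 mm in the dispenser's frame, 30 mm above the counter. The driver falls off here if not stopped.
- stop_tab (a point): Top of the steel stop tab (24 mm wide, 4 mm thick, 7 mm above the deck) in front of the driver, at x = -2 mm in the dispenser's frame. It is one piece with the release pad and sinks with it: the driver is let go once the pad is about 7 mm down. If the pad is let up the tab rises again.
- pusher_face (a point): Front of the grey spring pusher plate behind the driver; a rod and knob stick up to 42 mm out of the back wall. It pushes the driver towards dispenser -x with about 2 to 3 N over 112 mm and shoves it off the open end in about 0.4 s, so the stopping finger must stand in the chute before the pad goes down.
Not all that is in view belongs to the job. Leave any green or orange look-alike of the dispenser alone.

How it is judged:
By the outcome, as a careful person would: the job done as asked, in the order asked, and still so for the second after the job is handed in, while the arm keeps its last pose, push and grip.
It also fails if it takes over 29 s, if anything falls off the work surface, if the arm or the gripper's body presses on something with over 40 N, if the wrist force passes 120 N, or if a joint passes its speed limit or range.

## Robot

A 6-joint arm with a two-finger parallel gripper is mounted at the origin on the work surface. World frame = base frame: x ahead of the robot, y to its left, z up, the work surface at z = 0. Lengths are in mm, angles in rad, forces in N, time in s.
With the tool pointing down it reaches from about 325 to 900 mm from the base axis. Payload 3.5 kg.
Tool frame: the origin (TCP) lies midway between the tips of the shut fingers; the grasp point (between the pads) lies 19 mm behind it; z points along the fingers, y is the direction in which the jaws open and shut (so a half turn about z gives the same grasp; the last joint's range is limited). The gripper opens to 85 mm and grips with 20 to 120 N. Pads are 22 mm wide; open, the fingers measure 114 mm over their backs; the gripper's body (76 mm by 85 mm) begins 54 mm behind the grasp point. The pads swing forward as they close: fully open they stand 13 mm farther back than shut.
Start: joints at [-1.441, 0.276, -0.026, 1.268, 0, 1.467], TCP at [144.177, -608.14, 231.313] pointing down, gripper open.
Joint ranges: [-3.12, 3.12], [-0.85, 1.88], [-1.08, 1.24], [-1.95, 2.15], [-1.57, 1.53], [-3.14, 3.14]. Speed limits (rad/s): [2.57, 2.57, 3.14, 3.14, 3.14, 3.14].

## Interface

Orientations are given as a unit quaternion [w, x, y, z].
In Python, from plant import readout, read_camera, workorder gives the robot as it stands. The module is installed in compiled form; this text tells all that it offers.
- The arm moves only by the tool arm_command, never from a script. Its argument "series" is a list of rows, each a list of 3 entries, a list of its own where there are three numbers: the turn, a rotation vector about the tool's x, y, z in degrees, then the shift along the tool's x, y, z in mm, then the closure, from -1 (fully open) to 1 (shut). A call has 1 to 20 rows; each row is the pose to reach, as a shift and turn from the pose commanded when the call began, along the tool's axes at that moment; what a row does not reach only later rows make up. A row lasts 1/10 s, in which the tool goes at most 50 mm and 8.59 degrees, less where a joint would pass 70% of its speed; a pose out of reach is approached as far as the arm can. A call with a gripper value outside its range is refused whole. The fingers move at their own pace and stop on an object; "grip_force" is the grip in N (left out, the last holds). Time passes only in rows, so rows that repeat a pose let the fingers close. It gives the time, the measured TCP pose, the force and the opening at its end, in the units of the state.
- readout.get_state(): the state, without advancing time (a new reading comes with each control period).
- read_camera(name): name is "scene" or "top" or "wrist"; returns a dict with "pixels" (480x640x3 uint8, red, green, blue), "K" (3x3 intrinsics, pixels), "R" (3x3) and "t" (3): a world point X has camera coordinates R X + t. Camera axes: x right, y down, z forward; pixel columns grow to the right and rows downward; lengths in mm; the calibration is good to about 2 mm. A picture is of the moment at which its call begins. There is no depth.
- workorder.hand_in(): hands the job in, once; it reports no verdict.
The state is a dict: "time_s": time; "qpos": joint angles; "qvel": joint speeds; "joint_efforts": joint torques, N m; "ee_pos": TCP position; "tcp_rot": TCP orientation; "force": force on the tool from outside, world axes, zero at the start; "torque": the same for the moment, N m; "width": finger opening in mm.
Only numpy, scipy, OpenCV 4.12 (cv2) and the standard library are available. Lean on these libraries where they do the work, as an engineer would, in place of code of your own. Each camera call takes 0.05 s, during which the arm holds its last target.

## Working session

There is one attempt and no reset: what is moved stays moved. The work goes in short steps, Python scripts to look and compute and a tool call to move; the robot and the scene stay as the last step left them, time stands still between calls to the robot, and variables do not carry over. Pictures are saved under pics/ and viewed, and the job is handed in when it is done.

Besides the shell and the picture viewer there is one more tool, called after ">>>" as name(argument=value, ...), one argument or row to a line, values as JSON. arm_command: Moves the arm, as the interface text tells. Its arguments: {"type":"object","properties":{"series":{"type":"array"},"grip_force":{"type":"number"}},"required":["series"]}

```bash
mkdir -p pics
python3 - <<'E'
from plant import readout, read_camera
import cv2,numpy as np,pickle
d={}
for n in ["scene","top","wrist"]:
    c=read_camera(n); d[n]=c
    cv2.imwrite(f"pics/{n}0.png",c["pixels"][:,:,::-1])
    print(n,np.round(c["K"],1).tolist(),np.round(c["R"],3).tolist(),np.round(c["t"],1).tolist())
pickle.dump(d,open("c0.pkl","wb"))
s=readout.get_state()
print(s)
E
```

```text
scene [[512.7, 0.0, 326.7], [0.0, 512.7, 234.1], [0.0, 0.0, 1.0]] [[-0.385, 0.923, 0.017], [0.708, 0.307, -0.636], [-0.592, -0.232, -0.772]] [217.3, -336.5, 1596.4]
top [[586.3, 0.0, 311.9], [0.0, 586.3, 244.5], [0.0, 0.0, 1.0]] [[0.037, -0.999, 0.004], [-0.978, -0.037, -0.207], [0.207, 0.004, -0.978]] [-7.2, 553.8, 1386.2]
wrist [[412.6, 0.0, 318.3], [0.0, 412.6, 244.1], [0.0, 0.0, 1.0]] [[0.23, -0.973, -0.001], [-0.921, -0.218, 0.322], [-0.314, -0.073, -0.947]] [-624.5, -42.1, 379.9]
{'time_s': 0.15, 'qpos': array([-1.44138305e+00,  2.77021887e-01, -2.75646304e-02,  1.26799977e+00,
       -1.50654950e-05,  1.46739708e+00]), 'qvel': array([ 0.00064241, -0.00061118,  0.00472481, -0.00062943,  0.00087383,
        0.00072998]), 'joint_efforts': array([ 2.08755896e-04, -4.46057332e+01,  2.95639086e+01,  1.05184948e-02,
       -1.11124896e-04,  8.21390614e-06]), 'ee_pos': array([ 144.10406951, -607.53198255,  230.37765251]), 'tcp_rot': array([-8.94806527e-04,  9.93232040e-01,  1.16143508e-01, -1.91727970e-05]), 'force': array([ 0.35032401, -0.25015275, -0.71588509]), 'torque': array([ 0.01812559, -0.05499272, -0.04094631]), 'width': 85.1679053911254}
```

View pics/scene0.png

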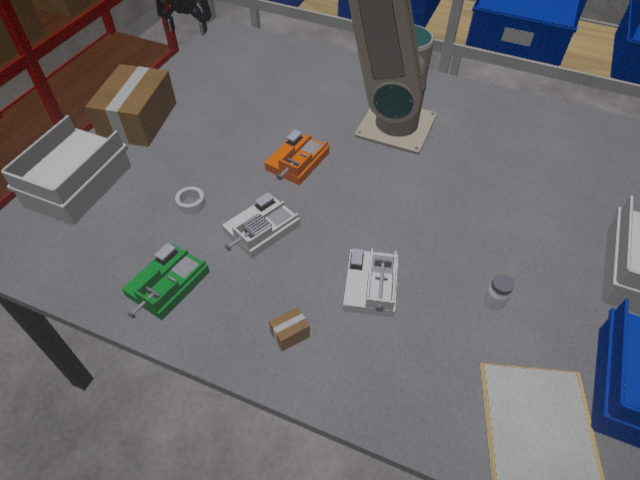

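View pics/top0.png

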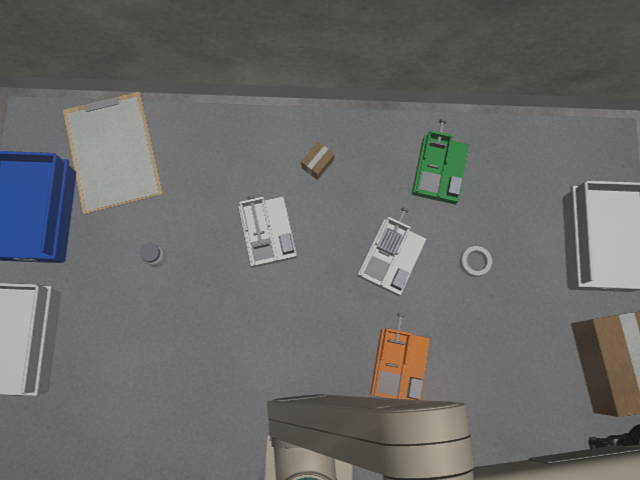

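View pics/wrist0.png

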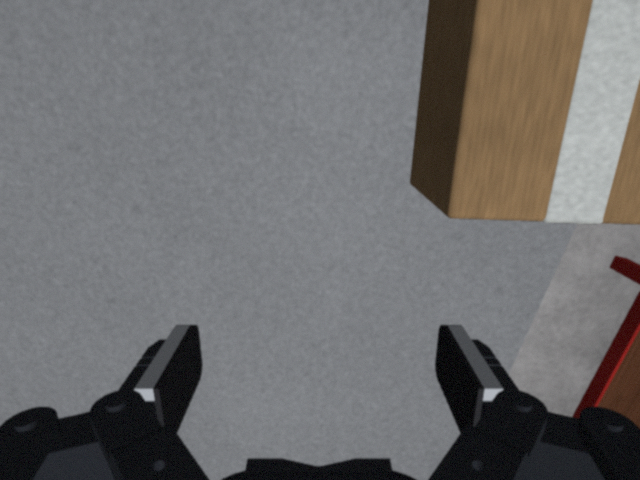

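The loaded white dispenser is at about (392,255) in top and (260,222) in scene. The ribbed driver is in its pocket, the open end faces the robot, and the pad is on the right in top. The empty one is at (267,231). Next I zoom in to measure.

Run:
```python
import cv2,pickle
d=pickle.load(open("c0.pkl","rb"))
a=d["top"]["pixels"][200:300,345:445,::-1]; cv2.imwrite("pics/topz.png",cv2.resize(a,(600,600),interpolation=cv2.INTER_CUBIC))
a=d["scene"]["pixels"][180:265,210:310,::-1]; cv2.imwrite("pics/scz.png",cv2.resize(a,(700,595),interpolation=cv2.INTER_CUBIC))
```

```text
(no output)
```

View pics/topz.png

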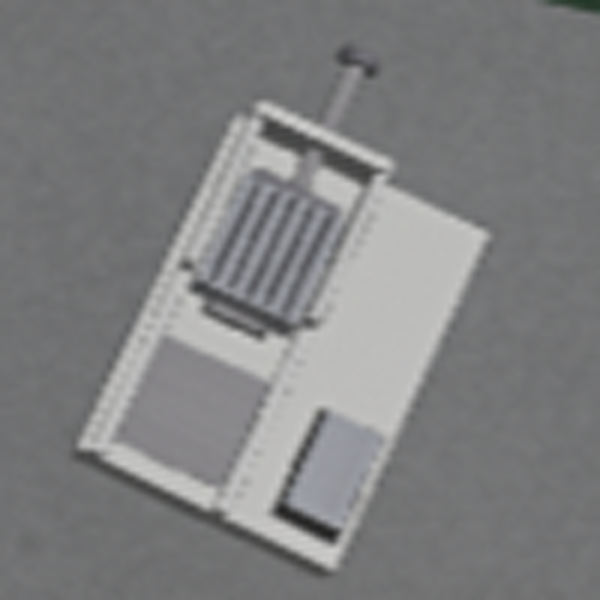

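View pics/scz.png

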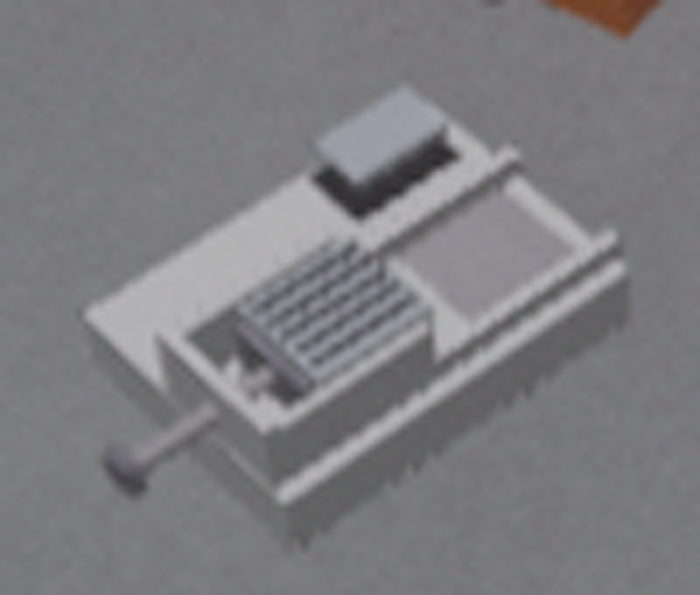

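Driver in pocket, pad up. Fitting the pose from corners in both views.

```bash
cat > fit.py <<'E'
import cv2,pickle,numpy as np
from scipy.optimize import least_squares
d=pickle.load(open("c0.pkl","rb"))
T=[((-80,-81,30),(335,570)),((80,-81,30),(490,236)),((-23,-49,50),(325,410)),((-23,-75,50),(383,435)),((-67,-49,50),(283,508)),((-67,-75,50),(340,528)),((-20,-25,30),(270,380)),((-70,-25,30),(218,487)),((-80,37,30),(80,447))]
S=[((-23,-75,50),(318,148)),((-23,-49,50),(360,185)),((-67,-49,50),(447,128)),((-67,-75,50),(405,87)),((80,-81,30),(85,315)),((80,37,30),(283,497)),((-70,-25,30),(515,180)),((-70,25,30),(583,245)),((-20,25,30),(470,322))]
def px(l,f,o): return np.array([[o[0]+(u+.5)/f-.5,o[1]+(v+.5)/f-.5] for _,(u,v) in l])
data=[("top",np.array([p for p,_ in T],float),px(T,6,(345,200))),("scene",np.array([p for p,_ in S],float),px(S,7,(210,180)))]
def proj(c,X): 
    p=X@c["R"].T+c["t"]; q=p@np.array(c["K"]).T; return q[:,:2]/q[:,2:]
def w(p,X):
    c,s=np.cos(p[2]),np.sin(p[2]); return X@np.array([[c,-s,0],[s,c,0],[0,0,1]]).T+[p[0],p[1],p[3] if len(p)>3 else 0]
def res(p,ds): return np.concatenate([(proj(d[n],w(p,X))-u).ravel() for n,X,u in ds])
if __name__=="__main__":
  for ds in (data,data[:1],data[1:]):
    for p0 in ([550,-150,0.,],):
      r=least_squares(res,p0,args=(ds,),loss="soft_l1")
      print(np.round(r.x,3),np.degrees(r.x[2]),r.cost)
  r=least_squares(res,[550,-150,0.],args=(data,),loss="soft_l1"); print(np.round(res(r.x,data).reshape(-1,2),1).tolist())
  p=r.x
  print("catch,pad",w(p,np.array([[-45,0,30.],[-45,-62,50],[-45,-31,30]])))
E
python3 fit.py
```

```text
[ 5.47589e+02 -1.69729e+02 -4.29000e-01] -24.606801211391147 16.307873316403082
[ 5.46872e+02 -1.67365e+02 -4.22000e-01] -24.198712029768902 1.79655213765592
[ 5.46729e+02 -1.72662e+02 -4.13000e-01] -23.69063830922103 8.485476126706835
[[0.3, 0.2], [1.2, -0.6], [1.2, -0.6], [1.1, -0.1], [0.6, -1.1], [0.7, 0.3], [0.9, 0.4], [1.0, 0.3], [-0.2, -0.6], [0.5, -0.7], [0.8, -0.4], [1.8, -0.7], [1.5, -0.2], [0.4, -0.5], [0.8, 1.2], [-0.7, 1.7], [2.1, 3.2], [3.1, 2.2]]
catch,pad [[ 506.67599302 -150.99186109   30.        ]
 [ 480.85989245 -207.36143579   50.        ]
 [ 493.76794273 -179.17664844   30.        ]]
```

>>> arm_command(
  series=[
    [[0,0,-8],[35,-146,0],-0.12],
    [[0,0,-16],[35,-146,0],-0.12],
    [[0,0,-24],[35,-146,0],-0.12],
    [[0,0,-32],[60,-160,0],-0.12],
    [[0,0,-40],[100,-180,10],-0.12],
    [[0,0,-48],[140,-200,20],-0.12],
    [[0,0,-56],[180,-220,30],-0.12],
    [[0,0,-64],[220,-240,40],-0.12],
    [[0,0,-72],[260,-260,50],-0.12],
    [[0,0,-80],[300,-280,60],-0.12],
    [[0,0,-88],[340,-300,70],-0.12],
    [[0,0,-96],[380,-320,70],-0.12],
    [[0,0,-104],[420,-336,70],-0.12],
    [[0,0,-112],[440,-337,70],-0.12],
    [[0,0,-120],[440,-337,70],-0.12],
    [[0,0,-128],[440,-337,70],-0.12],
    [[0,0,-136],[440,-337,70],-0.12],
    [[0,0,-142],[440,-337,70],-0.12],
    [[0,0,-142],[440,-337,70],-0.12],
    [[0,0,-142],[440,-337,70],-0.12],
  ],
)

```text
time_s: 2.15
ee_pos: [494.3, -178.6, 161.1]
tcp_rot: [-0.0, 0.215, 0.977, 0.0]
force: [-0.2, 0.2, 0.3]
width: 47.5
```

Run:
```python
from plant import readout, read_camera
import cv2,numpy as np,pickle
c=read_camera("wrist"); pickle.dump(c,open("w1.pkl","wb"))
cv2.imwrite("pics/w1.png",c["pixels"][:,:,::-1])
print(-c["R"].T@c["t"])
s=readout.get_state(); print({k:np.round(v,3) for k,v in s.items()})
```

```text
[ 418.36998281 -144.3046582   303.57778695]
{'time_s': np.float64(2.2), 'qpos': array([-0.47 ,  0.151, -0.338,  1.083, -0.   , -0.037]), 'qvel': array([-0.   , -0.002,  0.001,  0.   ,  0.   , -0.007]), 'joint_efforts': array([ 2.4000e-02, -3.5740e+01,  2.7509e+01,  4.0000e-03,  1.0000e-03,
        3.0000e-03]), 'ee_pos': array([ 494.389, -178.667,  161.152]), 'tcp_rot': array([-0.   ,  0.214,  0.977,  0.   ]), 'force': array([0.46 , 0.543, 0.955]), 'torque': array([ 0.008,  0.053, -0.006]), 'width': np.float64(47.841)}
```

View pics/w1.png

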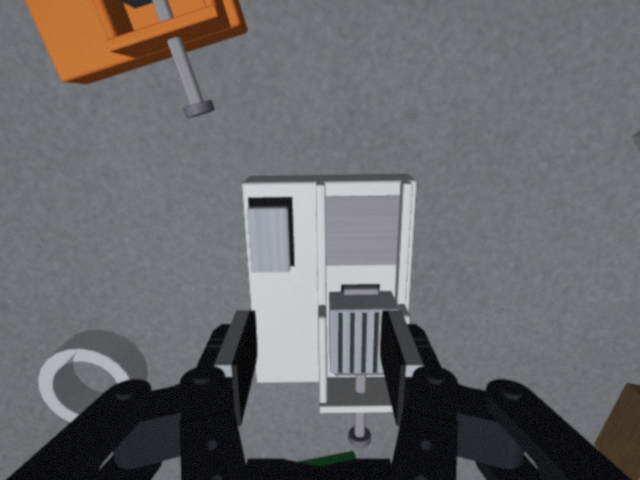

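Wrist view: pad top at (248-290, 207-271), catch plate at (326-397, 195-265). The fingers stand to the left and right over them. Refining with these.

Run:
```python
import cv2,pickle
c=pickle.load(open("w1.pkl","rb"))
a=c["pixels"][165:315,235:425,::-1]; cv2.imwrite("pics/w1z.png",cv2.resize(a,(760,600),interpolation=cv2.INTER_CUBIC))
```

```text
(no output)
```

View pics/w1z.png

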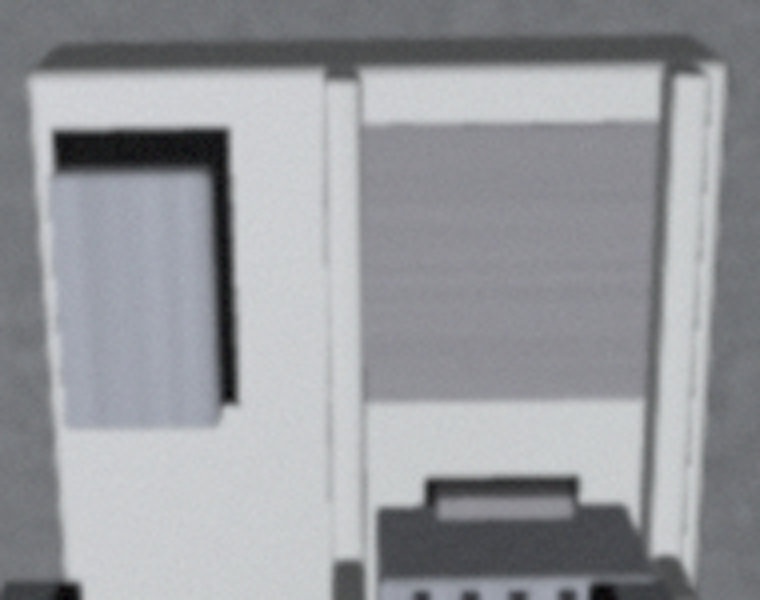

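```bash
cat > fit2.py <<'E'
from fit import *
d["wrist"]=pickle.load(open("w1.pkl","rb"))
W=[((-67,-75,50),(50,170)),((-67,-49,50),(212,170)),((-23,-49,50),(220,427)),((-23,-75,50),(66,428)),((-80,-81,30),(30,75)),((-80,37,30),(725,65)),((-70,25,30),(660,122)),((-20,25,30),(642,398))]
wd=("wrist",np.array([p for p,_ in W],float),px(W,4,(235,165)))
for ds in ([wd],[data[0],wd],data+[wd]):
  r=least_squares(res,[547,-169,-.42],args=(ds,),loss="soft_l1"); p=r.x
  print(np.round(p,3),np.degrees(p[2]),r.cost, w(p,np.array([[-45,-31,30.]])))
p=least_squares(res,[547,-169,-.42],args=([wd],)).x;print(p,np.round(res(p,[wd]).reshape(-1,2),1).tolist())
E
python3 fit2.py
```

```text
[ 5.47498e+02 -1.71131e+02 -4.28000e-01] -24.50912855135006 4.323315278025035 [[ 493.69280387 -180.67033975   30.        ]]
[ 5.47472e+02 -1.70925e+02 -4.28000e-01] -24.516480365336058 11.719835103796104 [[ 493.66556954 -180.4568838    30.        ]]
[ 5.47492e+02 -1.71002e+02 -4.28000e-01] -24.499391070541407 21.786365331174487 [[ 493.68793245 -180.55060814   30.        ]]
[ 5.47529098e+02 -1.71124039e+02 -4.24991359e-01] [[-0.8, 0.7], [-0.1, 0.4], [0.0, 0.7], [-0.6, 0.7], [-1.1, -1.7], [2.4, -0.6], [-0.2, 0.1], [0.4, 0.2]]
```

>>> arm_command(
  series=[
    [[0,0,0],[0,-2,30],-0.12],
    [[0,0,0],[0,-2,60],-0.12],
    [[0,0,0],[0,-2,80],-0.12],
    [[0,0,0],[0,-2,95],-0.12],
    [[0,0,0],[0,-2,100],-0.12],
    [[0,0,0],[0,-2,100],-0.12],
    [[0,0,0],[0,-2,100],-0.12],
  ],
)

```text
time_s: 2.9
ee_pos: [494.4, -180.9, 62.1]
tcp_rot: [0.001, 0.214, 0.977, -0.0]
force: [0.4, -0.2, -0.3]
width: 47.9
```

```bash
cat > look.py <<'E'
from plant import readout, read_camera
import cv2,numpy as np,sys
k=sys.argv[1]
c=read_camera("wrist")["pixels"]
cv2.imwrite(f"pics/w{k}.png",c[:,:,::-1])
s=read_camera("scene")["pixels"][165:275,200:325,::-1]
cv2.imwrite(f"pics/s{k}.png",cv2.resize(s,None,fx=5,fy=5,interpolation=cv2.INTER_CUBIC))
s=readout.get_state(); print({k:np.round(s[k],2) for k in ("time_s","ee_pos","tcp_rot","force","torque","width")})
E
python3 look.py 2
```

```text
{'time_s': np.float64(3.0), 'ee_pos': array([ 494.72, -181.05,   62.49]), 'tcp_rot': array([ 0.  ,  0.21,  0.98, -0.  ]), 'force': array([ 0.24, -0.02, -0.75]), 'torque': array([0.03, 0.02, 0.02]), 'width': np.float64(47.56)}
```

View pics/w2.png

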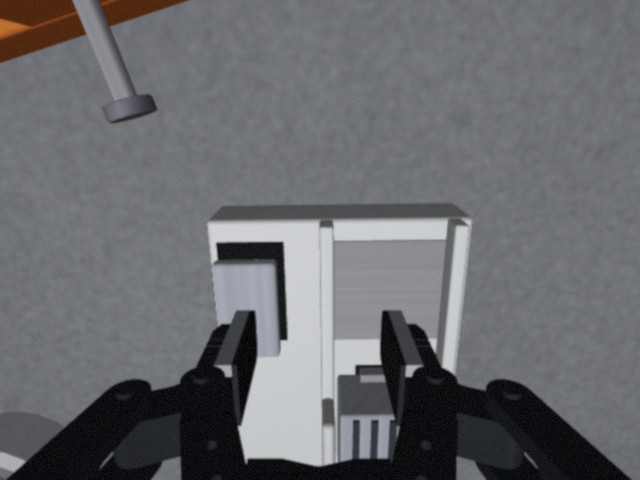

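View pics/s2.png

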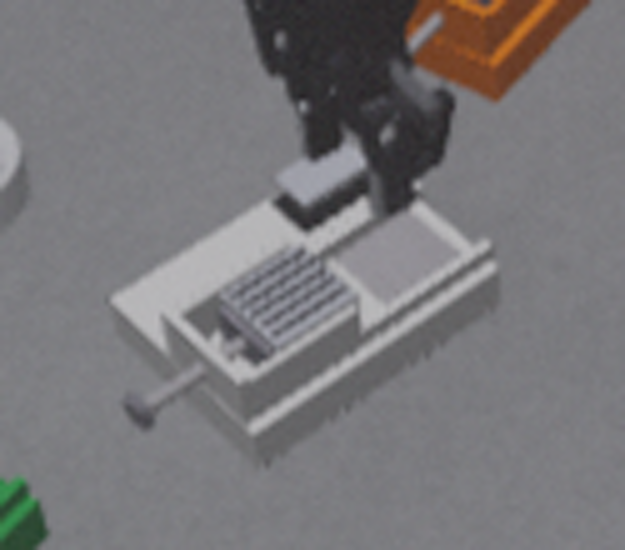

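>>> arm_command(
  series=[
    [[0,0,0],[1,0,5],-0.12],
    [[0,0,0],[1,0,10],-0.12],
    [[0,0,0],[1,0,13],-0.12],
    [[0,0,0],[1,0,16],-0.12],
    [[0,0,0],[1,0,16],-0.12],
    [[0,0,0],[1,0,16],-0.12],
  ],
)

```text
time_s: 3.6
ee_pos: [492.7, -180.0, 45.2]
tcp_rot: [-0.0, 0.214, 0.977, 0.0]
force: [-0.0, 0.3, 1.2]
width: 47.7
```

```bash
python3 look.py 3
```

```text
{'time_s': np.float64(3.7), 'ee_pos': array([ 492.77, -180.1 ,   45.28]), 'tcp_rot': array([-0.  ,  0.21,  0.98,  0.  ]), 'force': array([0.42, 0.2 , 0.04]), 'torque': array([ 0.02,  0.05, -0.  ]), 'width': np.float64(47.39)}
```

View pics/w3.png

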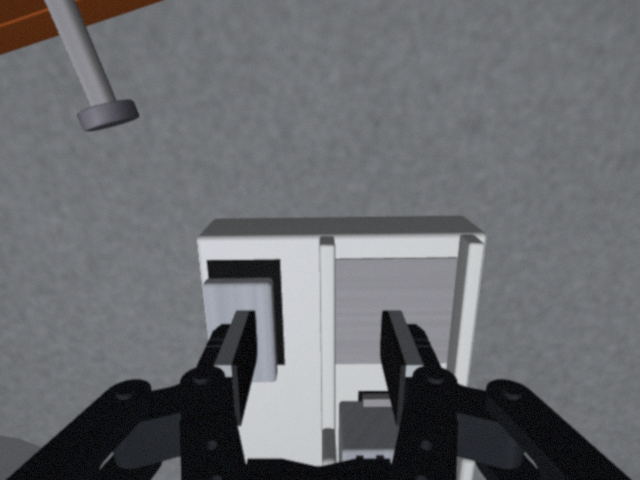

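View pics/s3.png

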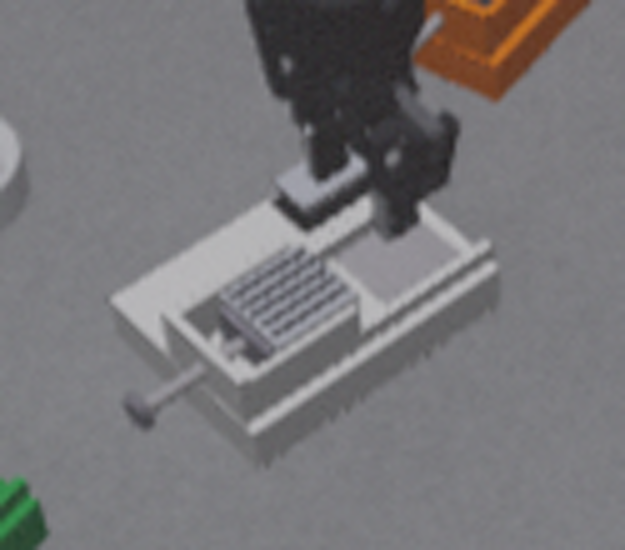

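The fingers straddle the rail over pad and plate, with no contact yet. Descending on.

>>> arm_command(
  series=[
    [[0,0,0],[-1,0,2],-0.12],
    [[0,0,0],[-1,0,4],-0.12],
    [[0,0,0],[-1,0,6],-0.12],
    [[0,0,0],[-1,0,6],-0.12],
  ],
)

```text
time_s: 4.1
ee_pos: [493.0, -180.3, 39.0]
tcp_rot: [-0.001, 0.213, 0.977, 0.0]
force: [-3.9, 1.4, 3.3]
width: 48.1
```

The sideways force along dispenser -x suggests the driver has already been caught. Pressing on to the bottom.

>>> arm_command(
  series=[
    [[0,0,0],[0,0,2],-0.12],
    [[0,0,0],[0,0,4],-0.12],
    [[0,0,0],[0,0,4],-0.12],
  ],
)

```text
time_s: 4.4
ee_pos: [493.1, -180.3, 35.2]
tcp_rot: [-0.001, 0.213, 0.977, -0.0]
force: [-3.1, 2.0, 5.0]
width: 47.8
```

```bash
python3 look.py 4
```

```text
{'time_s': np.float64(4.5), 'ee_pos': array([ 493.07, -180.34,   35.23]), 'tcp_rot': array([-0.  ,  0.21,  0.98, -0.  ]), 'force': array([-3.66,  1.25,  5.08]), 'torque': array([0.14, 0.81, 0.02]), 'width': np.float64(48.01)}
```

View pics/w4.png

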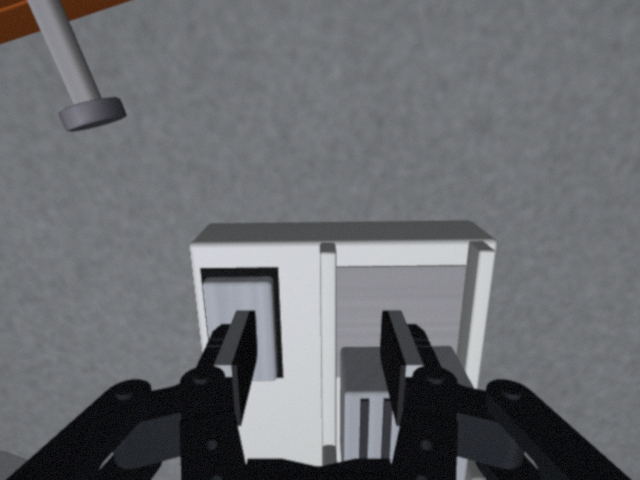

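View pics/s4.png

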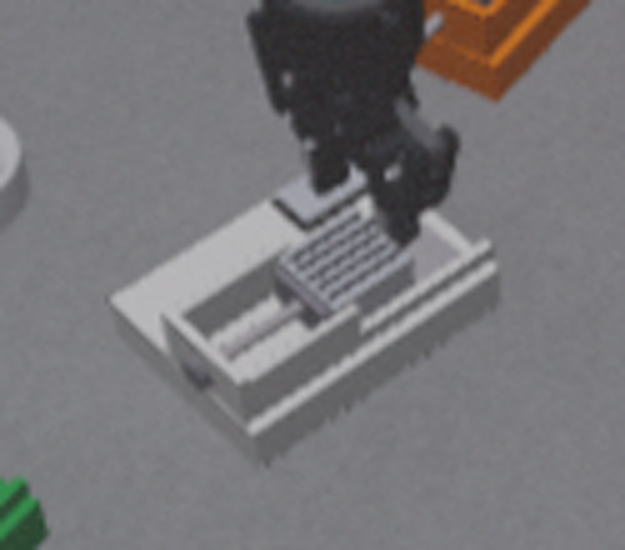

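The driver is caught at the finger (scene crop ~(345,255), wrist front edge at row 348), and the pad is nearly down. I keep pressing until the force jumps at the hard stop.

>>> arm_command(
  series=[
    [[0,0,0],[0,0,1],-0.12],
    [[0,0,0],[0,0,2],-0.12],
    [[0,0,0],[0,0,2],-0.12],
  ],
)

```text
time_s: 4.8
ee_pos: [493.1, -180.5, 34.8]
tcp_rot: [-0.001, 0.214, 0.977, -0.0]
force: [-7.0, 3.1, 17.0]
width: 47.5
```

The force jumped to 17 N and z stopped at 34.8 mm, so the pad is on its stop. Holding briefly and checking.

>>> arm_command(
  series=[
    [[0,0,0],[0,0,0],-0.12],
    [[0,0,0],[0,0,0],-0.12],
    [[0,0,0],[0,0,0],-0.12],
    [[0,0,0],[0,0,0],-0.12],
    [[0,0,0],[0,0,0],-0.12],
  ],
)

```text
time_s: 5.3
ee_pos: [493.1, -180.5, 34.8]
tcp_rot: [-0.001, 0.214, 0.977, -0.0]
force: [-7.7, 4.4, 17.0]
width: 47.8
```

```bash
python3 look.py 5; python3 -c "
from plant import read_camera
import cv2
cv2.imwrite('pics/top5.png',read_camera('top')['pixels'][:,:,::-1])"
```

```text
{'time_s': np.float64(5.4), 'ee_pos': array([ 493.11, -180.49,   34.85]), 'tcp_rot': array([-0.  ,  0.21,  0.98, -0.  ]), 'force': array([-6.52,  4.78, 17.41]), 'torque': array([ 0.31,  1.72, -0.08]), 'width': np.float64(47.86)}
```

View pics/w5.png

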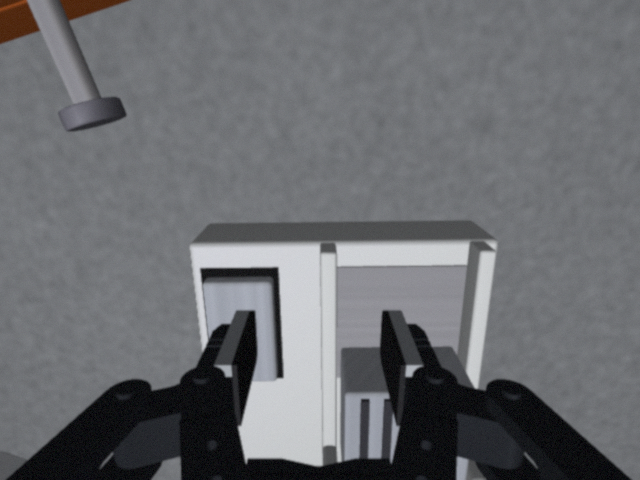

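View pics/s5.png

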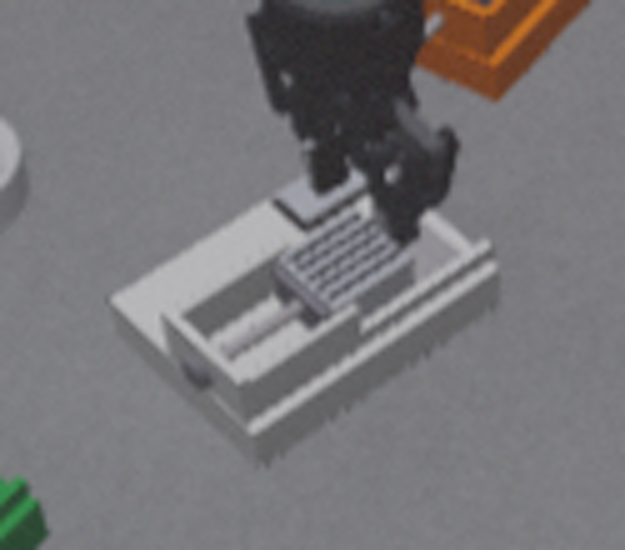

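View pics/top5.png

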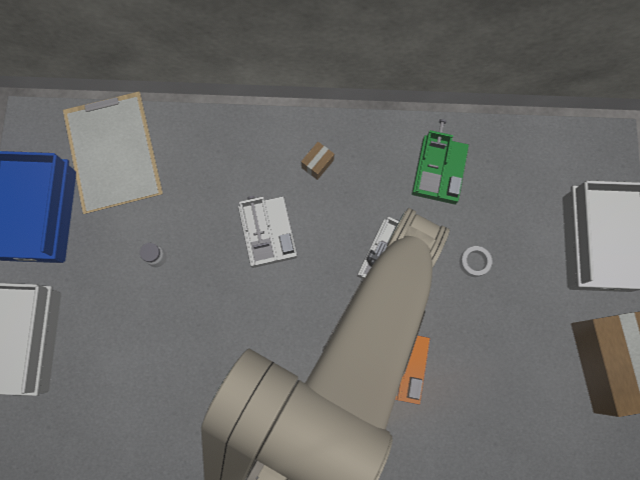

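Everything is stable, with the driver resting on the finger and bystanders unmoved. The contact heights were a bit ambiguous, though, so I'm measuring the pad height in the wrist pictures.

```bash
python3 - <<'E'
import cv2
for k in (3,5):
    a=cv2.imread(f"pics/w{k}.png")[215:395,185:345]
    cv2.imwrite(f"pics/w{k}z.png",cv2.resize(a,None,fx=3.3,fy=3.3,interpolation=cv2.INTER_CUBIC))
E
python3 - <<'E'
import pickle
from plant import read_camera
pickle.dump(read_camera("wrist"),open("w5.pkl","wb"))
E
```

```text
(no output)
```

View pics/w5z.png

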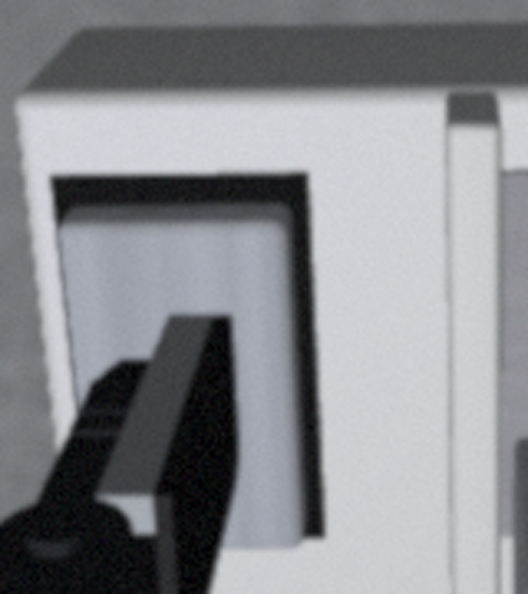

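View pics/w3z.png

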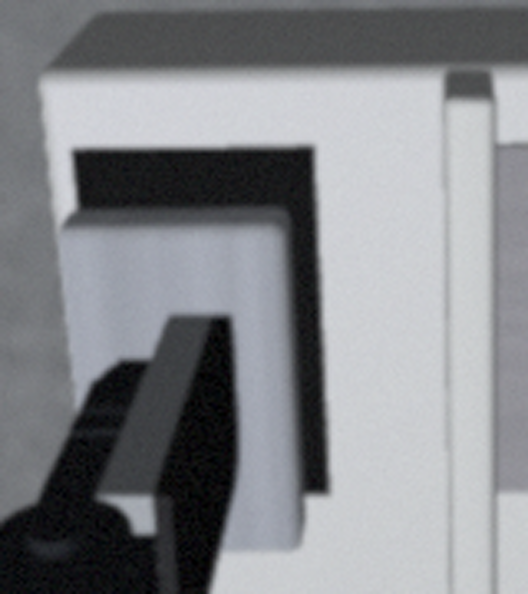

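Run:
```python
import pickle,numpy as np,cv2
from scipy.optimize import least_squares
from fit import w
c=pickle.load(open("w5.pkl","rb")); 
K=np.array(c["K"]);f=3.3
def cam(h):
    R=c["R"]; C=-R.T@c["t"]; C=C+np.array([0,0,h]); return R,-R.T.T@C
# relative model: free dispenser xyz offset+yaw (deck points), pad z free, using same camera; w3 simply has dispenser lower
def run(deck,pad):
    dp=np.array([a for a,_ in deck],float);du=np.array([[185+(u+.5)/f-.5,215+(v+.5)/f-.5] for _,(u,v) in deck])
    pp=np.array([a for a,_ in pad],float);pu=np.array([[185+(u+.5)/f-.5,215+(v+.5)/f-.5] for _,(u,v) in pad])
    def pr(X):
        q=(X@c["R"].T+c["t"])@K.T; return q[:,:2]/q[:,2:]
    def r(p):
        P=pp.copy();P[:,2]=p[4]
        return np.r_[(pr(w(p,dp))-du).ravel(),(pr(w(p,P))-pu).ravel()]
    s=least_squares(r,[547,-171,-.427,0,40]); J=s.jac; cov=np.linalg.inv(J.T@J)
    print(np.round(s.x,2),"sd/px",np.sqrt(cov[4,4]).round(2),"max",abs(s.fun).max().round(2),np.round(s.fun,1))
D=lambda a,b,c2,d:[((-80,-81,30),a),((-80,-31,42),b),((-80,-25,42),c2)]+d
# full-image points (already in full px) converted to zoom coordinates
z=lambda u,v:((u-185)*f,(v-215)*f)
run(D((18,98),(449,125),(497,125),[((-80,37,30),z(496,244)),((-70,-25,30),z(337,267)),]),[((-67,-75,0),(62,222)),((-67,-49,0),(290,220)),((-23,-49,0),(303,547))])
run(D((42,75),(447,98),(492,98),[((-80,37,30),z(485,236)),((-70,-25,30),z(335,258)),]),[((-67,-75,0),(62,228)),((-67,-49,0),(288,226)),((-23,-49,0),(301,549))])
```

```text
[ 5.4904e+02 -1.7226e+02 -4.3000e-01 -3.7100e+00  3.7880e+01] sd/px 0.64 max 1.54 [ 0.4 -1.4 -0.8  0.9  1.4  0.9  0.5 -1.1 -1.5  0.2  0.3  0.2 -0.2  0.7
 -0.1 -0.6]
[ 5.4940e+02 -1.7241e+02 -4.3000e-01 -1.4460e+01  4.8610e+01] sd/px 0.69 max 1.23 [ 0.4 -1.2 -0.9  0.7  1.1  0.6  0.1 -0.8 -1.   0.6 -0.1 -0.1 -0.1  0.2
  0.4 -0.1]
```

The pad top measures 37.9 mm in the dispenser's frame, against 38 mm when pressed home. Handing in.

Run:
```python
from plant import workorder, readout
import numpy as np
s=readout.get_state();print(s["time_s"],np.round(s["ee_pos"],2),np.round(s["force"],1))
print(workorder.hand_in())
```

```text
5.5 [ 493.08 -180.52   34.86] [-7.   2.7 17.2]
the job is handed in; nothing more can be done
None
```

I pressed the loaded dispenser's pad down with one finger and trapped the driver on the chute with the other. I handed the job in at 5.5 s with both still held.

- **Pad:** it is on its stop. The press force jumped from 5 to 17 N as the tool stopped moving down. A fit to the wrist picture puts the pad top at 37.9 mm, against 38 mm nominal; that fit is good to about 0.6 mm per pixel of error.
- **Driver:** it is out of its pocket and resting against the finger in the chute. The pictures about 0.9 s apart show it in the same place. The finger reads a steady push of about 7–8 N towards the open end. That is more than the 2–3 N spring push I expected, probably because of friction from the pressing finger.
- **Other items:** the empty dispenser, carton, jar and tape roll look unmoved in the last top view.
- **One disagreement:** just before the press, the force reading was close to zero while the wrist picture later gave the pad as about 1.4 mm down. I put this down to noise in the two measurements. It does not affect the final pose.

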